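# Contact check of a headband test jig with a hooked probe

## Task

Take the hooked probe off its bar and press its tip gently (about 5 N) onto the middle of each of the jig's three sprung post heads for about a second, going from the smallest head to the largest; never press hard (20 N or more). Then hang the probe back over the bar, straight and fully seated, and let go. Leave the headbands, tape roll and blue tote where they are.

Things in the scene. Friction and masses are not known exactly. Their poses are not given: they have to be found in the camera images.
- probe: black plastic hooked probe, 182 mm tall, hung over the bar. Origin: centre of its bridge's underside (lies on the bar); x across the bar, z up. Bridge 54 (x) x 34 (y) x 12 mm; on it the grip block 26 (x) x 30 (y) mm, z 12 to 72. Below, 34 mm wide: nose plate x 17 to 27, 30 mm deep; long leg x -27 to -17, 45 mm deep, with a 10 mm steel needle down to the tip, z -110. Gap between nose and leg 34 mm.
- probe_tip (a point): lowest point of the probe's round steel tip (4 mm radius), at (-22, 0, -110) mm in the probe's frame
- probe_grip (a point): centre of the grip block, at (0, 0, 42) mm in the probe's frame
- stand: fixed stand with a horizontal square aluminium bar, 20 x 20 mm and 260 mm long, along the stand's y, on two uprights at y = -120 and 120 mm, each with a flat foot 120 mm long; origin on the table under the middle of the bar
- bar_top (a point): middle of the bar's top face, 170 mm above the table; y along the bar
- jig: fixed test jig: aluminium plate 200 (x) x 220 (y) x 15 mm with a black headband frame clamped flat on it (up to 25 mm above the table); origin at the centre of its underside. It carries the three posts, at (-50, 75), (-50, -75) and (70, 0) mm; which post stands where changes.
- post_small: jig post with the smallest head: grey housing 44 mm across, 30 mm high; origin at the centre of its underside, on the jig's plate. Above, on a thin sleeve, a flat round steel head 18 mm across, 8 mm thick, on the post's axis. Its top lies 47 to 69 mm above the origin, set differently each time and not reported: find it by touch. It is sprung: starts to sink at 2 N, hard stop after 6 mm at 9 N.
- post_medium: jig post with the middle-sized head: grey housing 44 mm across, 30 mm high; origin at the centre of its underside, on the jig's plate. Above, on a thin sleeve, a flat round steel head 27 mm across, 8 mm thick, on the post's axis. Its top lies 47 to 69 mm above the origin, set differently each time and not reported: find it by touch. It is sprung: starts to sink at 2 N, hard stop after 6 mm at 9 N.
- post_large: jig post with the largest head: grey housing 44 mm across, 30 mm high; origin at the centre of its underside, on the jig's plate. Above, on a thin sleeve, a flat round steel head 38 mm across, 8 mm thick, on the post's axis. Its top lies 47 to 69 mm above the origin, set differently each time and not reported: find it by touch. It is sprung: starts to sink at 2 N, hard stop after 6 mm at 9 N.
- bands: bystander: stack of open arch-shaped headband frames, about 165 x 160 mm, 30 mm high, lying on the table; origin under its middle
- tape: bystander: empty cardboard tape roll, 100 mm across, 40 mm high; origin at the centre of its underside
- tote: bystander: open blue plastic tote, 120 x 160 x 80 mm; origin at the centre of its underside
There are look-alikes about, which are no part of the job. Of the things shaped like the probe, the black one is meant.

How it is judged:
By the outcome, as a careful person would: the job done as asked, in the order asked, and still so for the second after the job is handed in, with the robot touching nothing.
It also fails if it takes over 69 s, if anything falls off the work surface, if the arm or the gripper's body presses on something with over 40 N, if the wrist force passes 120 N, or if a joint passes its speed limit or range.

## Robot

A 6-joint arm with a two-finger parallel gripper is mounted at the origin on the work surface. World frame = base frame: x ahead of the robot, y to its left, z up, the work surface at z = 0. Lengths are in m, angles in rad, forces in N, time in s.
With the tool pointing down it reaches from about 0.375 to 0.925 m from the base axis. Payload 5.7 kg.
Tool frame: the origin (TCP) lies at the very end of the fingers, on their centre line; the grasp point (between the pads) lies 19 mm behind it (grip_point_offset is the distance from the TCP to the grasp point, in m); y points along the fingers, z is the direction in which the jaws open and shut, and the axes are right-handed (so a half turn about y gives the same grasp; the last joint's range is limited). The gripper opens to 85 mm and grips with 20 to 120 N. Pads are 22 mm wide; open, the fingers measure 114 mm over their backs; the gripper's body (76 mm by 85 mm) begins 54 mm behind the grasp point. The pads swing forward as they close: fully open they stand 13 mm farther back than shut.
Start: joints at [-1.235, 0.359, 1.51, -0, 1.272, -0.115], TCP at [0.261, -0.54, 0.231] pointing down, gripper open.
Joint ranges: [-2.97, 2.97], [-1.01, 2.36], [0.21, 2.38], [-0.96, 4.11], [0.2, 2.71], [-2.98, 2.98]. Speed limits (rad/s): [2.39, 2.39, 3.14, 3.14, 3.14, 3.14].

## Interface

Orientations are given as a unit quaternion [x, y, z, w].
In Python, from rig import * gives the robot as it stands.
- The arm moves only by the tool step_arm, never from a script. Its argument "series" is a list of rows, each an object with "offset": the shift along the world's x, y, z in mm, a list of three; "angular": the turn, a rotation vector about the world's x, y, z in rad, a list of three. In form: [{"offset": [tx, ty, tz], "angular": [rx, ry, rz]}, ...]. A call has 1 to 8 rows; each row is the pose to reach, as a shift and turn from the pose commanded when the call began; what a row does not reach only later rows make up. A row lasts 1/10 s, in which the tool goes at most 50 mm and 8.59 degrees, less where a joint would pass 70% of its speed; a pose out of reach is approached as far as the arm can. A call with a gripper value outside its range is refused whole. "gripper" is the closure in counts, from 0 (fully open) to 255 (shut), set as the call begins (left out, the last holds). The fingers move at their own pace and stop on an object; "newtons" is the grip in N (left out, the last holds). Time passes only in rows, so rows that repeat a pose let the fingers close. It gives the time, the measured TCP pose, the force and the opening at its end, in the units of the state.
- sense(): the state, without advancing time (a new reading comes with each control period).
- read_camera(name): name is "scene" or "top" or "wrist"; returns a dict with "pixels" (384x512x3 uint8, red, green, blue), "depth" (384x512 float32, m along the optical axis (not along the pixel's ray), 0 where there is no reading), "intrinsics" (3x3 intrinsics, pixels), "distortion" ([k1, k2, p1, p2, k3] as OpenCV has them; the pictures are not rectified), "R" (3x3) and "t" (3): a world point X has camera coordinates R X + t; the wrist camera has in their place "mount" (4x4, takes a point from camera to tool coordinates, whose origin is the TCP and whose axes are the tool frame's). Camera axes: x right, y down, z forward; pixel columns grow to the right and rows downward; lengths in m; the calibration is good to about 2 mm. A picture is of the moment at which its call begins: read the wrist's pose just before it.
- close_job(): hands the job in, once; it reports no verdict.
Trained networks look in the newest picture that a camera, given by its name, has taken for a name from the list of things; names that differ only in an ending like _2 or _b are one class to them, and where a whole thing is asked for, a point or a joint stands for the part that bears it (a point fixed in the world has none). Each returns a list of dicts, best first, with "conf" (0 to 1); they miss things now and then, are a little off and sometimes report something else, mostly with a low value. They report only what shows in the picture. A call takes as long as a camera call. They do not tell look-alikes from the thing itself.
- spot_in(camera, label): "point" ([x, y, z] in m, in world coordinates, good to about 4 mm: the middle of the surface that is visible of it).
- regions_of(camera, label): "region" (384x512 bool, what is visible of it).
The state is a dict: "time": time; "joint_pos": joint angles; "joint_vel": joint speeds; "joint_torque": joint torques, N m; "eef_pos": TCP position; "tool_rot": TCP orientation; "contact_force": force on the tool from outside, world axes, zero at the start; "moment": the same for the moment, N m; "opening": finger opening in m.
Only numpy, scipy, OpenCV 4.12 (cv2) and the standard library are available. Lean on these libraries where they do the work, as an engineer would, in place of code of your own. Each camera call takes 0.05 s, during which the arm holds its last target.

## Working session

There is one attempt and no reset: what is moved stays moved. The work goes in short steps, Python scripts to look and compute and a tool call to move; the robot and the scene stay as the last step left them, time stands still between calls to the robot, and variables do not carry over. Pictures are saved under pics/ and viewed, and the job is handed in when it is done.

Besides the shell and the picture viewer there is one more tool, called after "Emit:" in YAML: its name, and indented under it one key for each argument. step_arm: Moves the arm, as the interface text tells. Its arguments: {"type":"object","properties":{"series":{"type":"array","items":{"type":"object","properties":{"offset":{"type":"array","items":{"type":"number"}},"angular":{"type":"array","items":{"type":"number"}}}}},"gripper":{"type":"number"},"newtons":{"type":"number"}},"required":["series"]}

```bash
mkdir -p pics; ls; python3 - <<'E'
from rig import *
import cv2,pickle
s=sense();print(s)
d={}
for n in ["scene","top"]:
    c=read_camera(n);d[n]=c
    cv2.imwrite(f"pics/{n}0.png",cv2.cvtColor(c["pixels"],cv2.COLOR_RGB2BGR))
    for l in ["probe","stand","jig","post_small","post_medium","post_large","bands","tape","tote"]:
        print(n,l,[(round(float(x["conf"]),2),[round(float(v),3) for v in x["point"]]) for x in spot_in(n,l)])
pickle.dump(d,open("cams0.pkl","wb"))
print(sense()["time"])
E
```

```text
pics
{'time': 0.0, 'joint_pos': array([-1.23512162e+00,  3.59522515e-01,  1.51145238e+00,  2.65294221e-05,
        1.27250101e+00, -1.15085146e-01]), 'joint_vel': array([ 0.00185709,  0.00236919, -0.00085322, -0.00069094,  0.00062895,
        0.00158058]), 'joint_torque': array([-1.29366173e-03, -5.27622914e+01, -2.78615248e+01, -3.39516300e-04,
        1.30013376e-02, -1.91892347e-06]), 'eef_pos': array([ 0.26117036, -0.53940845,  0.23043558]), 'tool_rot': array([-0.1580835 ,  0.68988662, -0.68856108,  0.15795474]), 'contact_force': array([-0.33468991, -0.18823505,  0.17200672]), 'moment': array([ 0.01467555,  0.02078501, -0.00777963]), 'opening': 0.08550308842011142}
scene probe [(0.76, [0.323, 0.233, 0.026]), (0.74, [0.52, 0.19, 0.185]), (0.68, [0.357, 0.416, 0.026]), (0.6, [0.776, 0.302, 0.029]), (0.51, [0.514, 0.159, 0.093])]
scene stand [(0.65, [0.515, 0.156, 0.096])]
scene jig [(0.73, [0.54, -0.221, 0.014])]
scene post_small [(0.5, [0.472, -0.147, 0.044])]
scene post_medium []
scene post_large [(0.94, [0.604, -0.202, 0.043]), (0.56, [0.523, 0.186, 0.189])]
scene bands [(0.67, [0.795, 0.084, 0.028])]
scene tape [(0.71, [0.382, 0.005, 0.03])]
scene tote [(0.88, [0.758, -0.103, 0.031]), (0.35, [0.793, 0.086, 0.029])]
top probe [(0.88, [0.348, 0.407, 0.031]), (0.85, [0.507, 0.188, 0.193]), (0.75, [0.765, 0.31, 0.032]), (0.58, [0.319, 0.239, 0.032])]
top stand [(0.64, [0.512, 0.222, 0.153])]
top jig [(0.58, [0.527, -0.207, 0.017])]
top post_small [(0.53, [0.463, -0.137, 0.046]), (0.41, [0.487, -0.284, 0.043])]
top post_medium [(0.78, [0.485, -0.282, 0.043])]
top post_large [(0.61, [0.587, -0.191, 0.07])]
top bands [(0.74, [0.589, -0.191, 0.068]), (0.59, [0.811, 0.123, 0.031])]
top tape [(0.85, [0.37, 0.003, 0.041])]
top tote [(0.84, [0.781, -0.113, 0.01])]
1.0
```

View pics/scene0.png

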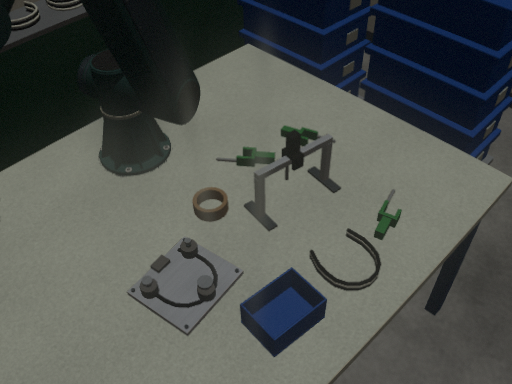

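View pics/top0.png

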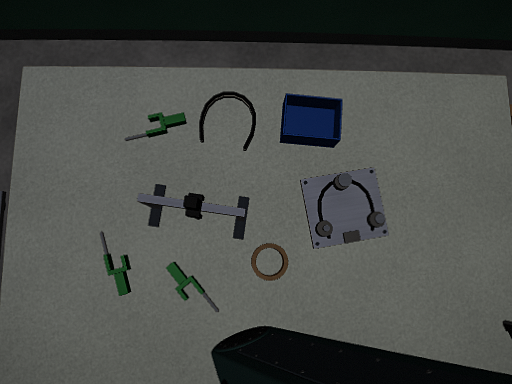

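The scene shows the black probe on the bar at about (293,150) in the scene view and (194,206) in the top view. The green look-alikes lie on the table. The jig with its three posts is near (187,283) and (345,208). Next I'll build point clouds for the bar, the probe and the heads.

```bash
cat > h.py <<'E'
import numpy as np,cv2,pickle
from scipy.spatial.transform import Rotation as Ro
def cloud(c,T=None):
    h,w=c["depth"].shape
    u,v=np.meshgrid(np.arange(w),np.arange(h))
    p=np.stack([u,v],-1).reshape(-1,1,2).astype(np.float64)
    n=cv2.undistortPoints(p,np.array(c["intrinsics"],float),np.array(c["distortion"],float)).reshape(h,w,2)
    d=c["depth"]
    X=np.dstack([n[...,0]*d,n[...,1]*d,d]).astype(float)
    if T is None: X=(X-np.array(c["t"]))@np.array(c["R"])
    else: X=X@T[:3,:3].T+T[:3,3]
    X[d==0]=np.nan
    return X
def proj(c,P):
    r=cv2.Rodrigues(np.array(c["R"]))[0]
    return cv2.projectPoints(np.array(P,float).reshape(-1,1,3),r,np.array(c["t"],float),np.array(c["intrinsics"],float),np.array(c["distortion"],float))[0].reshape(-1,2)
E
python3 - <<'E'
from h import *
d=pickle.load(open("cams0.pkl","rb"))
for n in d:
    c=d[n];X=cloud(c);rgb=c["pixels"].astype(int)
    print(n,"cam",-np.array(c["R"]).T@np.array(c["t"]),c["intrinsics"][0][0])
    x,y,z=X[...,0],X[...,1],X[...,2]
    print("table z",np.nanmedian(z[(abs(x-.6)<.05)&(abs(y-.05)<.05)&(z<.02)]))
    m=(abs(z-.17)<.012)&(x>.4)&(x<.62)&(y>0)&(y<.4)&(rgb.sum(-1)>220)
    P=X[m];print("bar",m.sum(),np.median(P[:,2]))
    mu=P.mean(0);U,S,V=np.linalg.svd(P[:,:2]-mu[:2]);t=(P[:,:2]-mu[:2])@V[0];w=(P[:,:2]-mu[:2])@V[1]
    print(mu,V[0],t.min(),t.max(),w.min(),w.max(),"ctr",mu[:2]+V[0]*(np.percentile(t,.5)+np.percentile(t,99.5))/2)
    m=(z>.185)&(x>.4)&(x<.62)&(y>0)&(y<.4); P=X[m]
    print("probe hi",m.sum(),P.mean(0),P.min(0),P.max(0))
    m=(z>.235)&(x>.4)&(x<.62)&(y>0)&(y<.4); P=X[m]
    print("top",m.sum(),P.mean(0) if m.sum() else 0, np.median(P,0) if m.sum() else 0)
    m=(z>.05)&(x>.4)&(x<.7)&(y>-.36)&(y<-.08)
    k,l,st,ce=cv2.connectedComponentsWithStats(m.astype(np.uint8))
    for i in range(1,k):
        if st[i,4]>8:
            q=X[l==i]; zt=np.percentile(q[:,2],80); q2=q[q[:,2]>zt-.008]
            print("post",st[i],ce[i],q2.mean(0),zt,np.ptp(q2,axis=0))
    s=cv2.cvtColor(c["pixels"],cv2.COLOR_RGB2BGR)
    for nm,P,b in [("jig",[.53,-.2,.04],60),("bar",[.515,.19,.17],60)]:
        u,v=proj(c,P)[0].astype(int); a=s[max(v-b,0):v+b,max(u-b,0):u+b]
        a=cv2.resize(np.clip(a*1.8,0,255).astype(np.uint8),None,fx=5,fy=5,interpolation=cv2.INTER_CUBIC)[:600]
        cv2.imwrite(f"pics/{n}_{nm}.png",a)
E
```

```text
scene cam [ 1.18044296 -0.5715148   1.04922275] 499.9190055202974
table z 0.00043045798940800813
bar 412 0.17049333019010499
[0.51069646 0.1926601  0.17032265] [-0.13600719 -0.99070785] -0.13917300939324967 0.11975284281177602 -0.019349638367918587 0.01180315622148199 ctr [0.51203439 0.2024059 ]
probe hi 325 [0.51561334 0.19060745 0.21960932] [0.49275289 0.17655995 0.18501741] [0.5384147  0.2141579  0.24616751]
top 103 [0.51278235 0.19367285 0.24149275] [0.51311244 0.19361253 0.241967  ]
post [183 238   8   9  42] [187.11904762 241.02380952] [ 0.46405039 -0.14537316  0.06506043] 0.06677244486709338 [0.01951813 0.01783978 0.00866691]
post [197 275  16  15 192] [204.5625   282.140625] [ 0.59554762 -0.19866066  0.06994331] 0.07192975041129734 [0.03840206 0.03730845 0.01148893]
post [141 276  12  11  96] [146.67708333 280.53125   ] [ 0.49080336 -0.29293461  0.06491881] 0.06674360601627456 [0.02851699 0.02502474 0.01121736]
top cam [0.41072606 0.08117577 1.0665892 ] 376.18232876332695
table z -0.00043554832399268057
bar 703 0.1698476556036476
[0.51131246 0.20499107 0.16985089] [0.1387412  0.99032867] -0.1292010951432263 0.12865471764329306 -0.00975386952915877 0.009729732627923112 ctr [0.51122624 0.20437561]
probe hi 223 [0.50763814 0.19446946 0.23276341] [0.48931308 0.18046636 0.18526646] [0.52446945 0.21197394 0.24564816]
top 163 [0.50953795 0.19620734 0.24142881] [0.50879829 0.19657965 0.24129625]
post [338 173  14  14 156] [344.5        179.64102564] [ 0.59257605 -0.19600687  0.06990115] 0.07153630176139628 [0.03672091 0.03737846 0.01130717]
post [375 214  10  10  76] [379.23684211 218.48684211] [ 0.48756708 -0.28996953  0.06389983] 0.06584022795730461 [0.02456877 0.023008   0.01162408]
post [323 225   7   7  37] [326. 228.] [ 0.46147861 -0.14274571  0.06502248] 0.06698952864106207 [0.01617671 0.01621359 0.01046069]
```

View pics/scene_bar.png

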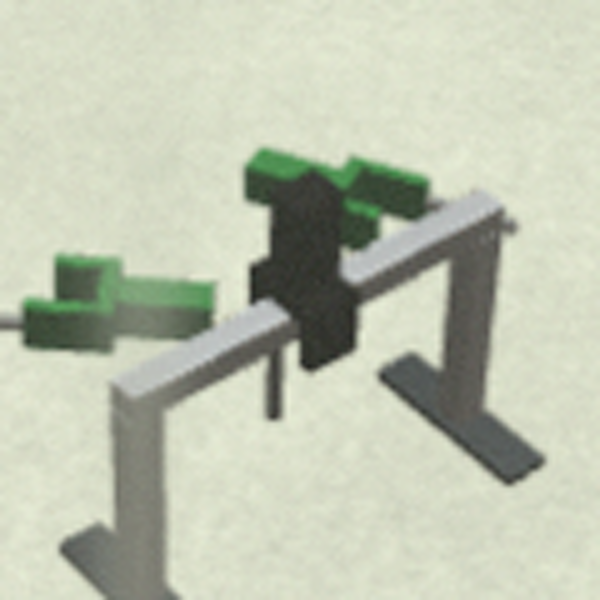

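View pics/top_bar.png

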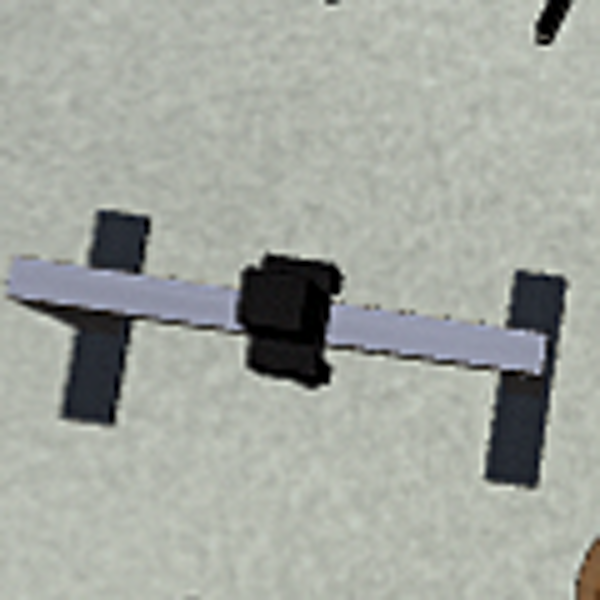

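View pics/scene_jig.png

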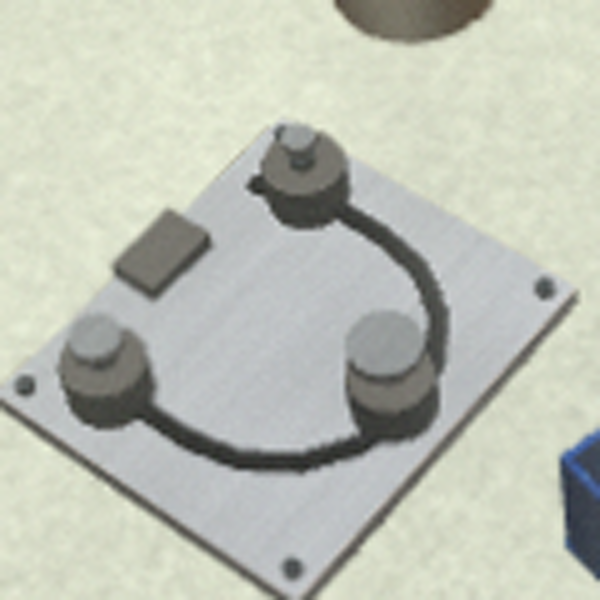

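```bash
python3 - <<'E'
from h import *
from rig import *
s=sense();R=Ro.from_quat(s["tool_rot"]).as_matrix();print(R.round(3),s["time"])
c=read_camera("wrist");print(c["mount"],c["intrinsics"])
cv2.imwrite("pics/wrist0.png",cv2.cvtColor(c["pixels"],cv2.COLOR_RGB2BGR))
px=np.array([.9905,-.137,0])
for sg in (1,-1):
    z=sg*px;y=np.array([0,0,-1.]);x=np.cross(y,z);Rt=np.array([x,y,z]).T
    print(sg,(Ro.from_matrix(Rt)*Ro.from_matrix(R).inv()).as_rotvec())
E
```

```text
[[-0.9   -0.     0.436]
 [-0.436  0.    -0.9  ]
 [-0.    -1.    -0.   ]] 1.0
[[-8.79922441e-05  9.64636594e-01  2.63583449e-01 -6.62616340e-02]
 [-1.15952217e-03 -2.63583371e-01  9.64635922e-01 -1.41874942e-01]
 [ 9.99999324e-01 -2.20750373e-04  1.14171081e-03  9.03518831e-04]
 [ 0.00000000e+00  0.00000000e+00  0.00000000e+00  1.00000000e+00]] [[287.2062441    0.         254.89349781]
 [  0.         287.2062441  196.38289683]
 [  0.           0.           1.        ]]
1 [-8.24453706e-05 -7.51961693e-05  9.82529665e-01]
-1 [-8.84057359e-05  9.69283905e-05 -2.15906298e+00]
```

View pics/wrist0.png

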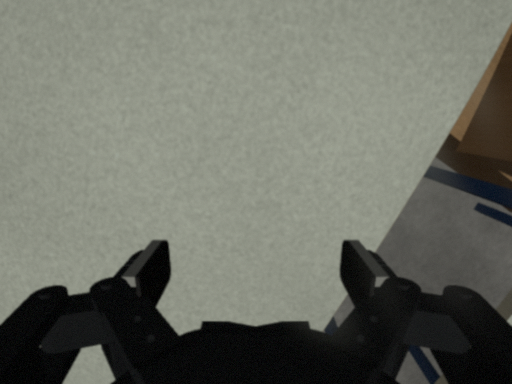

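Emit:
step_arm:
  series:
    - {"offset":[259,375,80],"angular":[0,0,0.9825]}
    - {"offset":[259,375,80],"angular":[0,0,0.9825]}
    - {"offset":[259,375,80],"angular":[0,0,0.9825]}
    - {"offset":[259,375,80],"angular":[0,0,0.9825]}
    - {"offset":[259,375,80],"angular":[0,0,0.9825]}
    - {"offset":[259,375,80],"angular":[0,0,0.9825]}
    - {"offset":[259,375,80],"angular":[0,0,0.9825]}
    - {"offset":[259,375,80],"angular":[0,0,0.9825]}
  gripper: 0

```text
time: 1.85
eef_pos: [0.4862, -0.2141, 0.301]
tool_rot: [0.465, -0.532, 0.533, -0.465]
contact_force: [0.0, -0.5, -0.8]
opening: 0.0855
```

Emit:
step_arm:
  series:
    - {"offset":[34,49,9],"angular":[0,0,0]}
    - {"offset":[34,49,9],"angular":[0,0,0]}
    - {"offset":[34,49,9],"angular":[0,0,0]}
    - {"offset":[34,49,9],"angular":[0,0,0]}

```text
time: 2.25
eef_pos: [0.5186, -0.1676, 0.3091]
tool_rot: [-0.465, 0.533, -0.533, 0.464]
contact_force: [-0.4, -0.4, -0.1]
opening: 0.0852
```

```bash
cat > look.py <<'E'
from h import *
from rig import *
import sys
n=sys.argv[1]
s=sense();c=read_camera("wrist")
T=np.eye(4);T[:3,:3]=Ro.from_quat(s["tool_rot"]).as_matrix();T[:3,3]=s["eef_pos"];T=T@np.array(c["mount"])
c["T"]=T;c["s"]=s;pickle.dump(c,open(n+".pkl","wb"))
cv2.imwrite(f"pics/{n}.png",cv2.cvtColor(np.clip(c["pixels"]*1.6,0,255).astype(np.uint8),cv2.COLOR_RGB2BGR))
print(s["time"],s["eef_pos"],Ro.from_quat(s["tool_rot"]).as_matrix().round(4).tolist(),s["contact_force"])
E
python3 look.py wj; python3 - <<'E'
from h import *
c=pickle.load(open("wj.pkl","rb"));X=cloud(c,c["T"]);z=X[...,2]
x,y=X[...,0],X[...,1]
m=(z>.053)&(z<.09)&(x>.4)&(x<.7)&(y>-.36)&(y<-.08)
k,l,st,ce=cv2.connectedComponentsWithStats(m.astype(np.uint8))
for i in range(1,k):
    if st[i,4]>20:
        q=X[l==i];zt=np.median(q[:,2]);q=q[abs(q[:,2]-zt)<.004]
        cc,r=cv2.minEnclosingCircle(q[:,:2].astype(np.float32)*1000)
        print(st[i],q.mean(0),zt,cc,r)
E
```

```text
2.25 [ 0.51859783 -0.1675587   0.30907205] [[-0.1369, -0.0012, 0.9906], [-0.9906, -0.0006, -0.1369], [0.0007, -1.0, -0.0011]] [-0.40340922 -0.4124115  -0.11982661]
[207 151  12  13 130] [ 0.46429697 -0.14527369  0.06519452] 0.06518415508838832 (464.3484802246094, -145.39210510253906) 8.597434043884277
[299 169  28  28 608] [ 0.59434166 -0.19806488  0.07024307] 0.07026824626896827 (594.56396484375, -198.589599609375) 19.003604888916016
[238 244  18  19 261] [ 0.4894817  -0.29257112  0.06462098] 0.06468596105542873 (489.028564453125, -293.42816162109375) 13.68020248413086
```

View pics/wj.png

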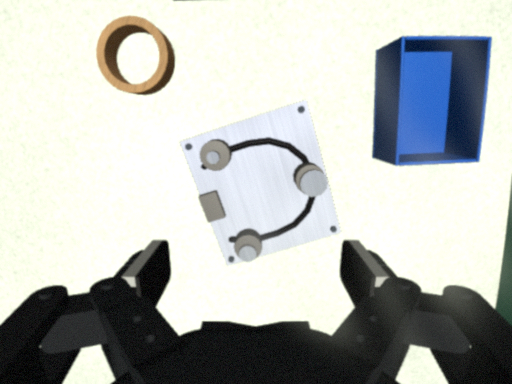

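Emit:
step_arm:
  series:
    - {"offset":[-9,360,10],"angular":[0,0,0]}
    - {"offset":[-9,360,10],"angular":[0,0,0]}
    - {"offset":[-9,360,10],"angular":[0,0,0]}
    - {"offset":[-9,360,10],"angular":[0,0,0]}
    - {"offset":[-9,360,10],"angular":[0,0,0]}
    - {"offset":[-9,360,10],"angular":[0,0,0]}
    - {"offset":[-9,360,10],"angular":[0,0,0]}
    - {"offset":[-9,360,10],"angular":[0,0,0]}

```text
time: 3.1
eef_pos: [0.5099, 0.1958, 0.3192]
tool_rot: [-0.465, 0.533, -0.532, 0.465]
contact_force: [-0.3, -0.7, 0.2]
opening: 0.0855
```

Emit:
step_arm:
  series:
    - {"offset":[0,0,0],"angular":[0,0,0]}
    - {"offset":[0,0,0],"angular":[0,0,0]}

```text
time: 3.3
eef_pos: [0.5103, 0.1911, 0.319]
tool_rot: [0.465, -0.533, 0.534, -0.464]
contact_force: [-0.9, 0.0, 0.3]
opening: 0.0854
```

```bash
python3 look.py wp; python3 - <<'E'
from h import *
c=pickle.load(open("wp.pkl","rb"));X=cloud(c,c["T"]);x,y,z=X[...,0],X[...,1],X[...,2];rgb=c["pixels"].astype(int).sum(-1)
near=(abs(x-.511)<.15)&(y>.05)&(y<.35)
m=near&(z>.236)&(z<.25)
k,l,st,ce=cv2.connectedComponentsWithStats(m.astype(np.uint8));print(st)
for i in range(1,k):
    if st[i,4]>100:
        q=X[l==i];b=cv2.minAreaRect(q[:,:2].astype(np.float32)*1000);print("grip top",q.mean(0),np.median(q[:,2]),b)
m=near&(abs(z-.17)<.008)&(rgb>150)
P=X[m];P2=P[:,:2];b=cv2.minAreaRect(P2.astype(np.float32)*1000);print("bar",m.sum(),P.mean(0),b)
mu=P2.mean(0);V=np.linalg.svd(P2-mu)[2];t=(P2-mu)@V[0];w=(P2-mu)@V[1];print(mu,V[0],np.percentile(t,[0,1,99,100]),np.percentile(w,[0,1,99,100]))
m=near&(abs(z-.182)<.006)&(rgb<150)&(abs(y-.195)<.04)
P=X[m];print("bridge",m.sum(),P.mean(0),cv2.minAreaRect(P[:,:2].astype(np.float32)*1000))
E
```

```text
3.3 [0.51034925 0.19109339 0.31901169] [[-0.1385, -0.0009, 0.9904], [-0.9904, -0.0014, -0.1385], [0.0015, -1.0, -0.0007]] [-0.91739555  0.01500298  0.27319145]
[[     0      0    512    384 195416]
 [   238    179     33     38   1192]]
grip top [0.51063698 0.19517981 0.24109096] 0.24114736464297443 ((510.34259033203125, 194.2152557373047), (30.802553176879883, 25.729145050048828), 82.9758529663086)
bar 3806 [0.5147586  0.22350166 0.16925119] ((512.7809448242188, 202.4952850341797), (257.9794616699219, 52.8370246887207), 89.00164031982422)
[0.5147586  0.22350166] [-0.13933863 -0.99024479] [-0.10796358 -0.10651234  0.14748024  0.15068499] [-0.02665331 -0.00965666  0.00973858  0.02658434]
bridge 795 [0.51204605 0.19862131 0.18115351] ((510.9359436035156, 195.17800903320312), (32.647281646728516, 51.443603515625), 81.94055938720703)
```

View pics/wp.png

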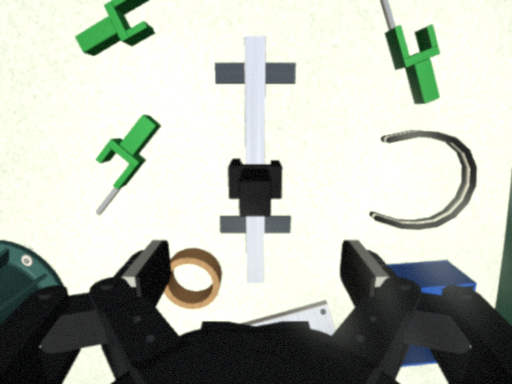

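Emit:
step_arm:
  series:
    - {"offset":[0,3,-40],"angular":[0,0,0]}
    - {"offset":[0,3,-75],"angular":[0,0,0]}
    - {"offset":[0,3,-105],"angular":[0,0,0]}
    - {"offset":[0,3,-125],"angular":[0,0,0]}
    - {"offset":[0,3,-125],"angular":[0,0,0]}
    - {"offset":[0,3,-125],"angular":[0,0,0]}

```text
time: 3.95
eef_pos: [0.5107, 0.1947, 0.1947]
tool_rot: [-0.464, 0.534, -0.534, 0.464]
contact_force: [-0.4, -0.0, 0.2]
opening: 0.0853
```

Emit:
step_arm:
  series:
    - {"offset":[0,0,0],"angular":[0,0,0]}
    - {"offset":[0,0,0],"angular":[0,0,0]}
    - {"offset":[0,0,0],"angular":[0,0,0]}
    - {"offset":[0,0,0],"angular":[0,0,0]}
    - {"offset":[0,0,0],"angular":[0,0,0]}
    - {"offset":[0,0,0],"angular":[0,0,0]}
    - {"offset":[0,0,0],"angular":[0,0,0]}
    - {"offset":[0,0,0],"angular":[0,0,0]}
  gripper: 255
  newtons: 60

```text
time: 4.75
eef_pos: [0.5108, 0.1963, 0.1952]
tool_rot: [0.464, -0.533, 0.533, -0.465]
contact_force: [-0.3, -1.0, 5.5]
opening: 0.0254
```

```bash
python3 look.py wg; python3 -c "
from rig import *
s=sense();print(s['time'],s['opening'],s['contact_force'],s['moment'])"
```

```text
4.75 [0.51079197 0.19634828 0.19517484] [[-0.1368, 0.0012, 0.9906], [-0.9906, 0.0003, -0.1368], [-0.0005, -1.0, 0.0012]] [-0.27394122 -1.01831421  5.51641478]
4.8 0.025433470088000214 [ 0.96742769 -0.18012385  4.57246336] [-0.06133861  0.12059915 -0.0130778 ]
```

View pics/wg.png

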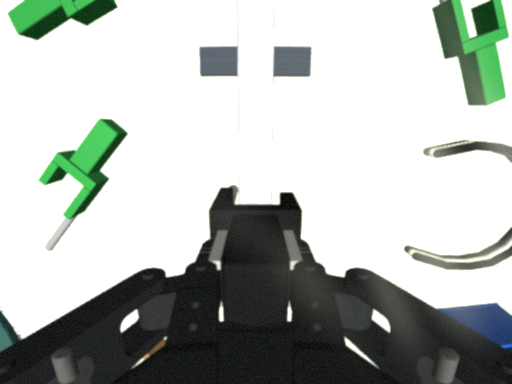

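```bash
python3 - <<'E'
from rig import *
import numpy as np
for i in range(6):
    s=sense();print(round(s["time"],2),(s["eef_pos"]*1000).round(2),s["contact_force"].round(2));read_camera("wrist")
E
```

```text
4.8 [510.83 196.34 195.18] [ 0.97 -0.18  4.57]
4.85 [510.8  196.36 195.16] [-0.15 -0.44  5.66]
4.9 [510.83 196.33 195.17] [-0.51  0.08  6.21]
4.95 [510.79 196.34 195.14] [ 0.61 -0.21  6.  ]
5.0 [510.84 196.34 195.19] [ 0.56 -0.18  6.16]
5.05 [510.8  196.33 195.15] [-0.87  0.08  6.12]
```

```bash
cat > meas.py <<'E'
from h import *
import sys
c=pickle.load(open(sys.argv[1]+".pkl","rb"));M=np.array(c["mount"]);X=cloud(c,M);r=c["pixels"].astype(int).sum(-1)
x,y,z=X[...,0],X[...,1],X[...,2] # tool coords
h=-y # height rel TCP
m=(abs(x)<.045)&(abs(z)<.045)&(h>-.02)&(h<-.006)&(r<200)
k,l,st,ce=cv2.connectedComponentsWithStats(m.astype(np.uint8))
for i in range(1,k):
    if st[i,4]>30:
        q=X[l==i]*1000;print(st[i],"x",np.percentile(q[:,0],[0,1,5,50,95,100]).round(1),"h",np.percentile(-q[:,1],[0,5,50,95,100]).round(1),"z",np.percentile(q[:,2],[0,1,50,99,100]).round(1))
        qq=q[abs(-q[:,1]-np.median(-q[:,1]))<2]
        # far edge (min x) as function of z
        for a in range(-25,26,10):
            s=qq[abs(qq[:,2]-a)<4]
            if len(s):print(a,np.percentile(s[:,0],[1,3]).round(1),np.median(s[:,1]).round(1))
E
python3 meas.py wg
```

```text
[ 210  206   91   33 1609] x [-15.6 -15.4 -15.2 -12.5  -1.7   2.7] h [-20.  -18.1 -13.9  -9.   -6.1] z [-26.  -25.4   0.9  26.2  26.6]
-25 [-15.2 -15.1] 13.9
-15 [-15.3 -15.1] 13.9
-5 [-15.5 -15.4] 14.1
5 [-15.6 -15.5] 14.1
15 [-15.4 -15.2] 13.9
25 [-15.2 -15.1] 13.8
```

Emit:
step_arm:
  series:
    - {"offset":[0,0,15],"angular":[0,0,0]}
    - {"offset":[0,0,45],"angular":[0,0,0]}
    - {"offset":[0,0,90],"angular":[0,0,0]}
    - {"offset":[0,0,125],"angular":[0,0,0]}
    - {"offset":[0,0,130],"angular":[0,0,0]}
    - {"offset":[0,0,130],"angular":[0,0,0]}
    - {"offset":[0,0,130],"angular":[0,0,0]}

```text
time: 5.8
eef_pos: [0.5092, 0.1959, 0.3226]
tool_rot: [-0.465, 0.534, -0.533, 0.463]
contact_force: [0.2, -0.0, -0.8]
opening: 0.0253
```

```bash
python3 look.py wl; python3 meas.py wl;python3 -c "
from rig import *
s=sense();print(s['opening'],s['contact_force'],s['moment'])"
```

```text
5.8 [0.50915077 0.19589279 0.32263822] [[-0.137, -0.0031, 0.9906], [-0.9906, -0.0007, -0.137], [0.0011, -1.0, -0.003]] [ 0.22056486 -0.00118723 -0.8400318 ]
[ 210  206   91   33 1619] x [-15.9 -15.5 -15.3 -12.6  -2.1   2.5] h [-20.  -18.3 -13.9  -8.8  -6. ] z [-25.8 -25.4   0.9  26.2  26.7]
-25 [-15.2 -15. ] 13.8
-15 [-15.3 -15.2] 13.9
-5 [-15.5 -15.4] 14.1
5 [-15.4 -15.3] 14.0
15 [-15.4 -15.3] 13.8
25 [-15.4 -15. ] 13.9
0.025534407896597534 [-0.20992825 -0.06298878 -1.32318843] [ 0.01626553 -0.03269284 -0.01475233]
```

View pics/wl.png

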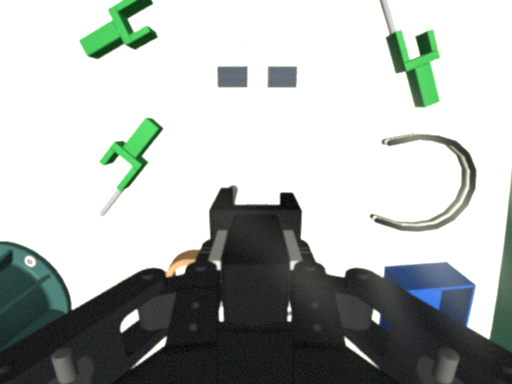

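Emit:
step_arm:
  series:
    - {"offset":[5,-40,0],"angular":[0,0,0]}
    - {"offset":[9,-90,0],"angular":[0,0,0]}
    - {"offset":[9,-140,0],"angular":[0,0,0]}
    - {"offset":[9,-190,0],"angular":[0,0,0]}
    - {"offset":[9,-240,0],"angular":[0,0,0]}
    - {"offset":[9,-290,0],"angular":[0,0,0]}
    - {"offset":[9,-340,0],"angular":[0,0,0]}
    - {"offset":[9,-390,0],"angular":[0,0,0]}

```text
time: 6.65
eef_pos: [0.518, -0.1952, 0.3224]
tool_rot: [-0.465, 0.534, -0.532, 0.464]
contact_force: [1.7, -0.0, -1.1]
opening: 0.0254
```

Emit:
step_arm:
  series:
    - {"offset":[0,-45,0],"angular":[0,0,0]}
    - {"offset":[0,-70,0],"angular":[0,0,0]}
    - {"offset":[0,-76,0],"angular":[0,0,0]}
    - {"offset":[0,-76,0],"angular":[0,0,0]}
    - {"offset":[0,-76,0],"angular":[0,0,0]}
    - {"offset":[0,-76,0],"angular":[0,0,0]}
    - {"offset":[0,-76,0],"angular":[0,0,0]}

```text
time: 7.35
eef_pos: [0.5194, -0.2684, 0.3245]
tool_rot: [-0.465, 0.533, -0.533, 0.465]
contact_force: [-0.6, -0.2, -1.2]
opening: 0.0255
```

```bash
python3 look.py wj2; python3 - <<'E'
from h import *
from rig import *
print(sense()["joint_vel"].round(3))
c=pickle.load(open("wj2.pkl","rb"));X=cloud(c,c["T"]);z=X[...,2]
x,y=X[...,0],X[...,1]
m=(z>.053)&(z<.09)&(x>.4)&(x<.7)&(y>-.36)&(y<-.08)
k,l,st,ce=cv2.connectedComponentsWithStats(m.astype(np.uint8))
for i in range(1,k):
    if st[i,4]>20:
        q=X[l==i];zt=np.median(q[:,2]);q=q[abs(q[:,2]-zt)<.004]
        cc,r=cv2.minEnclosingCircle(q[:,:2].astype(np.float32)*1000)
        print(st[i],q.mean(0),zt,cc,r)
E
```

```text
7.35 [ 0.51941213 -0.26836255  0.32448375] [[-0.1354, -0.0001, 0.9908], [-0.9908, 0.0003, -0.1354], [-0.0003, -1.0, -0.0001]] [-0.61198644 -0.19651164 -1.16771344]
[-0.004 -0.    -0.004 -0.001  0.    -0.001]
[194  75  14  14 148] [ 0.46400098 -0.14592192  0.06488873] 0.06490459171774063 (463.9306335449219, -145.34786987304688) 8.877083778381348
[289  93  29  29 643] [ 0.5949045  -0.19830071  0.07020928] 0.07024701328186128 (595.1380615234375, -198.6226806640625) 19.118471145629883
[228 177  18  18 192] [ 0.49198295 -0.2909604   0.0645213 ] 0.06447083974979298 (489.5585632324219, -293.1907653808594) 13.254934310913086
```

View pics/wj2.png

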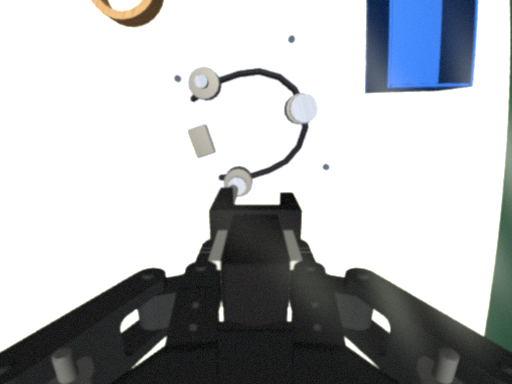

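Emit:
step_arm:
  series:
    - {"offset":[-12,42,0],"angular":[0,0,0]}
    - {"offset":[-25,88,-10],"angular":[0,0,0]}
    - {"offset":[-34,122,-45],"angular":[0,0,0]}
    - {"offset":[-34,122,-80],"angular":[0,0,0]}
    - {"offset":[-34,122,-105],"angular":[0,0,0]}
    - {"offset":[-34,122,-112],"angular":[0,0,0]}
    - {"offset":[-34,122,-112],"angular":[0,0,0]}
    - {"offset":[-34,122,-112],"angular":[0,0,0]}

```text
time: 8.2
eef_pos: [0.4863, -0.1482, 0.2137]
tool_rot: [0.464, -0.533, 0.534, -0.465]
contact_force: [-0.7, -0.4, -1.3]
opening: 0.0251
```

Emit:
step_arm:
  series:
    - {"offset":[0,0,0],"angular":[0,0,0]}
    - {"offset":[0,0,0],"angular":[0,0,0]}
    - {"offset":[0,0,0],"angular":[0,0,0]}

```text
time: 8.5
eef_pos: [0.4858, -0.1481, 0.2132]
tool_rot: [0.464, -0.533, 0.534, -0.465]
contact_force: [1.0, -0.4, -1.2]
opening: 0.0256
```

```bash
cat > chk.py <<'E'
from h import *
from rig import *
import sys
s=sense();R=Ro.from_quat(s["tool_rot"]).as_matrix()
print(s["time"],(s["eef_pos"]*1000).round(1),"F",s["contact_force"].round(2),"jv",abs(s["joint_vel"]).max().round(4))
print("tip",(s["eef_pos"]*1000+R@np.array([1.5,135.2,-22])).round(1), "rotz err", R[:,1].round(4))
if len(sys.argv)>1:
  for n in ["scene","top"]:
    c=read_camera(n)
    u,v=proj(c,[.486,-.147,.12])[0].astype(int);b=60 if n=="scene" else 45
    a=c["pixels"][max(v-b,0):v+b,max(u-b,0):u+b];a=np.clip(a*1.8,0,255).astype(np.uint8)
    cv2.imwrite(f"pics/{n}_{sys.argv[1]}.png",cv2.cvtColor(cv2.resize(a,None,fx=5,fy=5,interpolation=cv2.INTER_CUBIC),cv2.COLOR_RGB2BGR)[:600])
E
python3 chk.py h1
```

```text
8.5 [ 485.8 -148.1  213.2] F [ 1.01 -0.35 -1.24] jv 0.0069
tip [ 463.9 -146.6   78. ] rotz err [ 1.2e-03 -6.0e-04 -1.0e+00]
```

View pics/scene_h1.png

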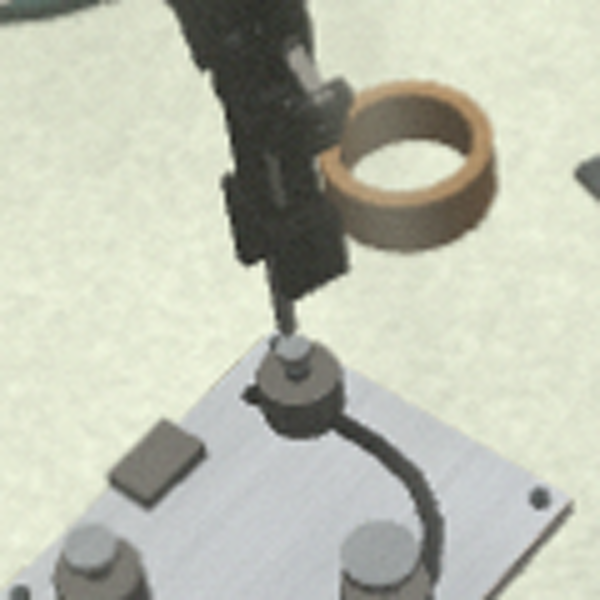

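```bash
python3 - <<'E'
from h import *
d=pickle.load(open("cams0.pkl","rb"))
c=d["scene"]
o=proj(c,[.486,-.147,.12])[0].astype(int)-60
for P in ([.4639,-.1466,.078],[.464,-.1456,.078],[.464,-.1456,.066],[.464,-.1446,.078],[.466,-.1456,.078]):print(P,((proj(c,P)[0]-o+.5)*5).round(1))
E
```

```text
[0.4639, -0.1466, 0.078] [288.1 334.9]
[0.464, -0.1456, 0.078] [289.8 334. ]
[0.464, -0.1456, 0.066] [292.7 349. ]
[0.464, -0.1446, 0.078] [291.3 332.9]
[0.466, -0.1456, 0.078] [292.3 336.1]
```

View pics/top_h1.png

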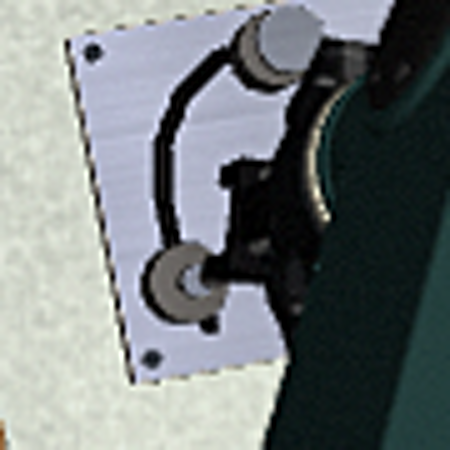

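Emit:
step_arm:
  series:
    - {"offset":[0,1,-3],"angular":[0,0,0]}
    - {"offset":[0,1,-6],"angular":[0,0,0]}
    - {"offset":[0,1,-8],"angular":[0,0,0]}
    - {"offset":[0,1,-9],"angular":[0,0,0]}
    - {"offset":[0,1,-10],"angular":[0,0,0]}
    - {"offset":[0,1,-10],"angular":[0,0,0]}

```text
time: 9.2
eef_pos: [0.4852, -0.1467, 0.2023]
tool_rot: [-0.465, 0.533, -0.533, 0.464]
contact_force: [0.6, 0.2, -1.9]
opening: 0.0254
```

```bash
python3 chk.py
```

```text
9.2 [ 485.2 -146.7  202.3] F [ 0.64  0.21 -1.86] jv 0.0039
tip [ 463.2 -145.1   67.1] rotz err [-3.e-04  2.e-04 -1.e+00]
```

Emit:
step_arm:
  series:
    - {"offset":[0.5,-0.3,-1],"angular":[0,0,0]}
    - {"offset":[0.5,-0.3,-1.5],"angular":[0,0,0]}
    - {"offset":[0.5,-0.3,-2],"angular":[0,0,0]}
    - {"offset":[0.5,-0.3,-2],"angular":[0,0,0]}

```text
time: 9.6
eef_pos: [0.486, -0.1471, 0.2006]
tool_rot: [0.464, -0.533, 0.533, -0.464]
contact_force: [0.6, 0.6, 0.8]
opening: 0.0253
```

```bash
python3 chk.py
```

```text
9.6 [ 486.  -147.1  200.6] F [0.57 0.64 0.8 ] jv 0.0011
tip [ 464.  -145.6   65.4] rotz err [ 3.e-04 -2.e-04 -1.e+00]
```

Emit:
step_arm:
  series:
    - {"offset":[0,0,-1],"angular":[0,0,0]}
    - {"offset":[0,0,-2],"angular":[0,0,0]}
    - {"offset":[0,0,-2.3],"angular":[0,0,0]}

```text
time: 9.9
eef_pos: [0.486, -0.1471, 0.1983]
tool_rot: [0.464, -0.533, 0.533, -0.465]
contact_force: [-1.0, 0.4, 2.5]
opening: 0.0255
```

```bash
python3 chk.py
```

```text
9.9 [ 486.  -147.1  198.3] F [-0.95  0.45  2.46] jv 0.0049
tip [ 464.1 -145.6   63.1] rotz err [ 4.e-04 -2.e-04 -1.e+00]
```

Emit:
step_arm:
  series:
    - {"offset":[0,0,-0.5],"angular":[0,0,0]}
    - {"offset":[0,0,-1],"angular":[0,0,0]}
    - {"offset":[0,0,-1],"angular":[0,0,0]}

```text
time: 10.2
eef_pos: [0.486, -0.1471, 0.1973]
tool_rot: [0.464, -0.533, 0.533, -0.465]
contact_force: [0.4, -1.0, 3.8]
opening: 0.0255
```

```bash
python3 chk.py
```

```text
10.2 [ 486.  -147.1  197.3] F [ 0.44 -0.96  3.84] jv 0.0017
tip [ 464.1 -145.6   62.1] rotz err [ 4.e-04 -2.e-04 -1.e+00]
```

5.1 N net. Holding for about a second.

Emit:
step_arm:
  series:
    - {"offset":[0,0,0],"angular":[0,0,0]}
    - {"offset":[0,0,0],"angular":[0,0,0]}
    - {"offset":[0,0,0],"angular":[0,0,0]}
    - {"offset":[0,0,0],"angular":[0,0,0]}
    - {"offset":[0,0,0],"angular":[0,0,0]}
    - {"offset":[0,0,0],"angular":[0,0,0]}
    - {"offset":[0,0,0],"angular":[0,0,0]}
    - {"offset":[0,0,0],"angular":[0,0,0]}

```text
time: 11.0
eef_pos: [0.4859, -0.1471, 0.1972]
tool_rot: [0.464, -0.533, 0.533, -0.464]
contact_force: [0.6, -0.3, 4.1]
opening: 0.0257
```

Emit:
step_arm:
  series:
    - {"offset":[0,0,0],"angular":[0,0,0]}
    - {"offset":[0,0,5],"angular":[0,0,0]}
    - {"offset":[0,0,25],"angular":[0,0,0]}
    - {"offset":[0,0,45],"angular":[0,0,0]}
    - {"offset":[0,0,45],"angular":[0,0,0]}

```text
time: 11.5
eef_pos: [0.4866, -0.1474, 0.2438]
tool_rot: [0.464, -0.532, 0.534, -0.465]
contact_force: [-0.2, -1.2, -0.7]
opening: 0.0253
```

```bash
python3 chk.py;python3 look.py w5; python3 meas.py w5
```

```text
11.5 [ 486.6 -147.4  243.8] F [-0.23 -1.25 -0.69] jv 0.0486
tip [ 464.9 -146.   108.6] rotz err [ 0.0024 -0.0011 -1.    ]
11.5 [ 0.48661141 -0.14736807  0.24382625] [[-0.137, 0.0024, 0.9906], [-0.9906, -0.0011, -0.137], [0.0008, -1.0, 0.0025]] [-0.23301081 -1.2466355  -0.68631189]
[ 210  206   92   33 1622] x [-15.7 -15.5 -15.3 -12.6  -1.9   2.8] h [-20.  -18.2 -13.9  -8.8  -6. ] z [-25.9 -25.5   1.2  26.2  26.7]
-25 [-15.2 -15. ] 13.9
-15 [-15.3 -15.1] 13.9
-5 [-15.5 -15.4] 14.0
5 [-15.3 -15.2] 14.0
15 [-15.3 -15.2] 13.9
25 [-15.4 -15.1] 13.7
```

Emit:
step_arm:
  series:
    - {"offset":[7,-40,0],"angular":[0,0,0]}
    - {"offset":[15,-85,0],"angular":[0,0,0]}
    - {"offset":[22,-128,0],"angular":[0,0,0]}
    - {"offset":[25.4,-147.5,-5],"angular":[0,0,0]}
    - {"offset":[25.4,-147.5,-25],"angular":[0,0,0]}
    - {"offset":[25.4,-147.5,-33],"angular":[0,0,0]}
    - {"offset":[25.4,-147.5,-35],"angular":[0,0,0]}
    - {"offset":[25.4,-147.5,-35],"angular":[0,0,0]}

```text
time: 12.35
eef_pos: [0.5106, -0.2933, 0.2064]
tool_rot: [-0.465, 0.534, -0.532, 0.465]
contact_force: [-0.1, 0.2, -2.1]
opening: 0.0257
```

Emit:
step_arm:
  series:
    - {"offset":[0,0,0],"angular":[0,0,0]}
    - {"offset":[0,0,0],"angular":[0,0,0]}
    - {"offset":[0,0,0],"angular":[0,0,0]}
    - {"offset":[0,0,0],"angular":[0,0,0]}

```text
time: 12.75
eef_pos: [0.5114, -0.2945, 0.2076]
tool_rot: [0.464, -0.533, 0.533, -0.465]
contact_force: [-0.0, 0.4, -2.1]
opening: 0.0256
```

```bash
python3 chk.py h2
```

```text
12.75 [ 511.4 -294.5  207.6] F [-0.    0.44 -2.13] jv 0.0037
tip [ 489.5 -293.    72.4] rotz err [ 6.e-04 -5.e-04 -1.e+00]
```

View pics/scene_h2.png

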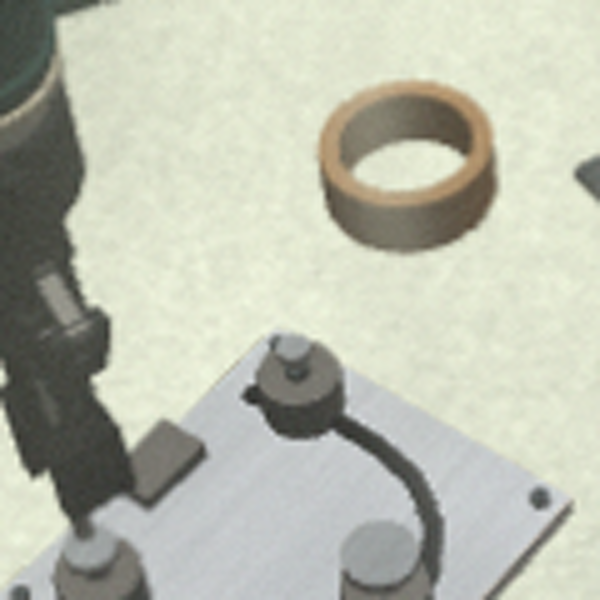

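Emit:
step_arm:
  series:
    - {"offset":[0,0,-2],"angular":[0,0,0]}
    - {"offset":[0,0,-4],"angular":[0,0,0]}
    - {"offset":[0,0,-5.5],"angular":[0,0,0]}
    - {"offset":[0,0,-6.5],"angular":[0,0,0]}
    - {"offset":[0,0,-6.5],"angular":[0,0,0]}

```text
time: 13.35
eef_pos: [0.5111, -0.2944, 0.2004]
tool_rot: [-0.465, 0.533, -0.533, 0.464]
contact_force: [0.2, -0.0, -0.7]
opening: 0.0255
```

```bash
python3 chk.py
```

```text
13.35 [ 511.1 -294.4  200.4] F [ 0.18 -0.01 -0.71] jv 0.0038
tip [ 489.  -292.9   65.2] rotz err [-4.e-04  3.e-04 -1.e+00]
```

Emit:
step_arm:
  series:
    - {"offset":[0,0,-0.7],"angular":[0,0,0]}
    - {"offset":[0,0,-1.4],"angular":[0,0,0]}
    - {"offset":[0,0,-2],"angular":[0,0,0]}
    - {"offset":[0,0,-2],"angular":[0,0,0]}

```text
time: 13.75
eef_pos: [0.5113, -0.2946, 0.1988]
tool_rot: [0.464, -0.533, 0.533, -0.464]
contact_force: [-0.5, 0.1, 1.3]
opening: 0.0253
```

```bash
python3 chk.py
```

```text
13.75 [ 511.3 -294.6  198.8] F [-0.54  0.07  1.34] jv 0.0024
tip [ 489.3 -293.1   63.6] rotz err [ 1.e-04 -2.e-04 -1.e+00]
```

Emit:
step_arm:
  series:
    - {"offset":[0,0,-0.7],"angular":[0,0,0]}
    - {"offset":[0,0,-1.4],"angular":[0,0,0]}
    - {"offset":[0,0,-2],"angular":[0,0,0]}
    - {"offset":[0,0,-2],"angular":[0,0,0]}

```text
time: 14.15
eef_pos: [0.5113, -0.2946, 0.1968]
tool_rot: [0.464, -0.533, 0.533, -0.464]
contact_force: [-0.4, 1.2, 4.3]
opening: 0.0252
```

```bash
python3 chk.py
```

```text
14.15 [ 511.3 -294.6  196.8] F [-0.43  1.2   4.34] jv 0.0015
tip [ 489.3 -293.1   61.6] rotz err [ 1.e-04 -2.e-04 -1.e+00]
```

Emit:
step_arm:
  series:
    - {"offset":[0,0,0],"angular":[0,0,0]}
    - {"offset":[0,0,0],"angular":[0,0,0]}
    - {"offset":[0,0,0],"angular":[0,0,0]}
    - {"offset":[0,0,0],"angular":[0,0,0]}
    - {"offset":[0,0,0],"angular":[0,0,0]}
    - {"offset":[0,0,0],"angular":[0,0,0]}
    - {"offset":[0,0,0],"angular":[0,0,0]}
    - {"offset":[0,0,0],"angular":[0,0,0]}

```text
time: 14.95
eef_pos: [0.5113, -0.2945, 0.1967]
tool_rot: [0.464, -0.533, 0.533, -0.464]
contact_force: [-0.5, -0.4, 3.7]
opening: 0.0252
```

Emit:
step_arm:
  series:
    - {"offset":[0,0,0],"angular":[0,0,0]}
    - {"offset":[0,0,5],"angular":[0,0,0]}
    - {"offset":[0,0,25],"angular":[0,0,0]}
    - {"offset":[0,0,45],"angular":[0,0,0]}
    - {"offset":[0,0,45],"angular":[0,0,0]}

```text
time: 15.45
eef_pos: [0.5125, -0.2954, 0.2438]
tool_rot: [0.464, -0.532, 0.535, -0.465]
contact_force: [0.4, -0.1, -1.1]
opening: 0.0252
```

```bash
python3 chk.py
```

```text
15.45 [ 512.5 -295.4  243.8] F [ 0.38 -0.06 -1.13] jv 0.0455
tip [ 490.9 -294.2  108.5] rotz err [ 0.0033 -0.0024 -1.    ]
```

Emit:
step_arm:
  series:
    - {"offset":[30,27,0],"angular":[0,0,0]}
    - {"offset":[64,57,0],"angular":[0,0,0]}
    - {"offset":[94,84,0],"angular":[0,0,0]}
    - {"offset":[105.6,94.7,-4],"angular":[0,0,0]}
    - {"offset":[105.6,94.7,-20],"angular":[0,0,0]}
    - {"offset":[105.6,94.7,-28],"angular":[0,0,0]}
    - {"offset":[105.6,94.7,-30],"angular":[0,0,0]}
    - {"offset":[105.6,94.7,-30],"angular":[0,0,0]}

```text
time: 16.25
eef_pos: [0.6158, -0.2002, 0.2108]
tool_rot: [-0.465, 0.534, -0.533, 0.464]
contact_force: [0.2, -0.4, -0.6]
opening: 0.0257
```

Emit:
step_arm:
  series:
    - {"offset":[0,0,0],"angular":[0,0,0]}
    - {"offset":[0,0,0],"angular":[0,0,0]}
    - {"offset":[0,0,0],"angular":[0,0,0]}
    - {"offset":[0,0,0],"angular":[0,0,0]}

```text
time: 16.65
eef_pos: [0.6169, -0.2, 0.2121]
tool_rot: [0.464, -0.533, 0.533, -0.465]
contact_force: [-0.1, -0.1, -0.5]
opening: 0.0254
```

```bash
python3 chk.py h3
```

```text
16.65 [ 616.9 -200.   212.1] F [-0.1  -0.07 -0.54] jv 0.0032
tip [ 594.9 -198.5   76.9] rotz err [ 5.e-04 -2.e-04 -1.e+00]
```

View pics/scene_h3.png

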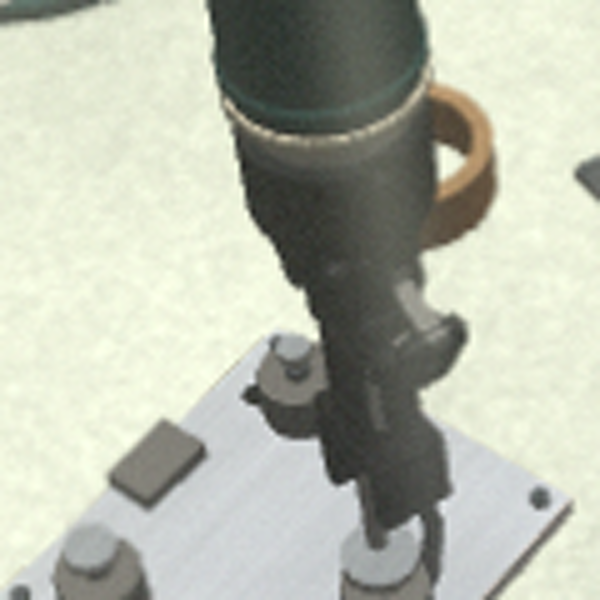

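Emit:
step_arm:
  series:
    - {"offset":[0,0,-2],"angular":[0,0,0]}
    - {"offset":[0,0,-4],"angular":[0,0,0]}
    - {"offset":[0,0,-5.5],"angular":[0,0,0]}
    - {"offset":[0,0,-6.5],"angular":[0,0,0]}
    - {"offset":[0,0,-6.5],"angular":[0,0,0]}

```text
time: 17.25
eef_pos: [0.6168, -0.1997, 0.2051]
tool_rot: [-0.465, 0.533, -0.533, 0.464]
contact_force: [-0.3, 0.2, 0.8]
opening: 0.0257
```

```bash
python3 chk.py
```

```text
17.25 [ 616.8 -199.7  205.1] F [-0.3   0.18  0.85] jv 0.004
tip [ 594.7 -198.2   70. ] rotz err [-2.e-04  1.e-04 -1.e+00]
```

Emit:
step_arm:
  series:
    - {"offset":[0,0,-0.7],"angular":[0,0,0]}
    - {"offset":[0,0,-1.4],"angular":[0,0,0]}
    - {"offset":[0,0,-2],"angular":[0,0,0]}
    - {"offset":[0,0,-2],"angular":[0,0,0]}

```text
time: 17.65
eef_pos: [0.6168, -0.1998, 0.2033]
tool_rot: [0.464, -0.533, 0.533, -0.464]
contact_force: [-0.6, 0.4, 3.2]
opening: 0.0253
```

```bash
python3 chk.py
```

```text
17.65 [ 616.8 -199.8  203.3] F [-0.62  0.36  3.2 ] jv 0.002
tip [ 594.9 -198.3   68.1] rotz err [ 1.e-04 -1.e-04 -1.e+00]
```

Emit:
step_arm:
  series:
    - {"offset":[0,0,-0.5],"angular":[0,0,0]}
    - {"offset":[0,0,-0.5],"angular":[0,0,0]}
    - {"offset":[0,0,-0.5],"angular":[0,0,0]}
    - {"offset":[0,0,-0.5],"angular":[0,0,0]}

```text
time: 18.05
eef_pos: [0.6169, -0.1998, 0.2027]
tool_rot: [0.464, -0.533, 0.533, -0.464]
contact_force: [-0.9, 0.6, 2.9]
opening: 0.0254
```

Emit:
step_arm:
  series:
    - {"offset":[0,0,0],"angular":[0,0,0]}
    - {"offset":[0,0,0],"angular":[0,0,0]}
    - {"offset":[0,0,0],"angular":[0,0,0]}
    - {"offset":[0,0,0],"angular":[0,0,0]}
    - {"offset":[0,0,0],"angular":[0,0,0]}
    - {"offset":[0,0,0],"angular":[0,0,0]}
    - {"offset":[0,0,0],"angular":[0,0,0]}

```text
time: 18.75
eef_pos: [0.6168, -0.1998, 0.2027]
tool_rot: [0.464, -0.533, 0.533, -0.464]
contact_force: [-0.8, -0.3, 2.9]
opening: 0.0251
```

Emit:
step_arm:
  series:
    - {"offset":[0,0,5],"angular":[0,0,0]}
    - {"offset":[0,0,35],"angular":[0,0,0]}
    - {"offset":[0,0,75],"angular":[0,0,0]}
    - {"offset":[0,0,110],"angular":[0,0,0]}
    - {"offset":[0,0,130],"angular":[0,0,0]}
    - {"offset":[0,0,130],"angular":[0,0,0]}
    - {"offset":[0,0,130],"angular":[0,0,0]}

```text
time: 19.45
eef_pos: [0.6165, -0.1997, 0.3317]
tool_rot: [-0.465, 0.533, -0.533, 0.464]
contact_force: [-0.2, -0.7, -2.0]
opening: 0.0253
```

```bash
python3 chk.py;python3 look.py w6; python3 meas.py w6
```

```text
19.45 [ 616.5 -199.7  331.7] F [-0.21 -0.69 -2.04] jv 0.0337
tip [ 594.4 -198.1  196.5] rotz err [-8.e-04  3.e-04 -1.e+00]
19.45 [ 0.61647615 -0.19966998  0.33172011] [[-0.137, -0.0008, 0.9906], [-0.9906, 0.0003, -0.137], [-0.0002, -1.0, -0.0008]] [-0.21057011 -0.68671137 -2.03954352]
[ 208  206   93   33 1622] x [-15.7 -15.4 -15.2 -12.5  -1.8   3. ] h [-20.  -18.3 -14.   -9.1  -6.1] z [-26.9 -25.5   0.9  26.2  26.6]
-25 [-15.3 -15.1] 13.9
-15 [-15.3 -15.2] 13.9
-5 [-15.6 -15.4] 14.1
5 [-15.5 -15.4] 14.0
15 [-15.2 -15.1] 13.9
25 [-15.1 -14.9] 13.9
```

Emit:
step_arm:
  series:
    - {"offset":[-10,40,0],"angular":[0,0,0]}
    - {"offset":[-22,85,0],"angular":[0,0,0]}
    - {"offset":[-34,130,0],"angular":[0,0,0]}
    - {"offset":[-46,175,0],"angular":[0,0,0]}
    - {"offset":[-58,220,0],"angular":[0,0,0]}
    - {"offset":[-70,265,0],"angular":[0,0,0]}
    - {"offset":[-82,310,0],"angular":[0,0,0]}
    - {"offset":[-94,350,0],"angular":[0,0,0]}

```text
time: 20.3
eef_pos: [0.5208, 0.152, 0.3303]
tool_rot: [-0.466, 0.534, -0.532, 0.463]
contact_force: [1.8, -0.2, -0.8]
opening: 0.0252
```

Emit:
step_arm:
  series:
    - {"offset":[-9,35,0],"angular":[0,0,0]}
    - {"offset":[-12,46,0],"angular":[0,0,0]}
    - {"offset":[-12,46,0],"angular":[0,0,0]}
    - {"offset":[-12,46,0],"angular":[0,0,0]}
    - {"offset":[-12,46,0],"angular":[0,0,0]}
    - {"offset":[-12,46,0],"angular":[0,0,0]}
    - {"offset":[-12,46,0],"angular":[0,0,0]}

```text
time: 21.0
eef_pos: [0.5112, 0.1952, 0.3326]
tool_rot: [0.464, -0.533, 0.534, -0.464]
contact_force: [-0.5, 0.6, -1.2]
opening: 0.0252
```

```bash
python3 chk.py
```

```text
21.0 [511.2 195.2 332.6] F [-0.5   0.6  -1.17] jv 0.0063
tip [489.2 196.7 197.4] rotz err [-1.e-04 -2.e-04 -1.e+00]
```

Emit:
step_arm:
  series:
    - {"offset":[-0.5,0.5,-20],"angular":[0,0,0]}
    - {"offset":[-0.5,0.5,-50],"angular":[0,0,0]}
    - {"offset":[-0.5,0.5,-80],"angular":[0,0,0]}
    - {"offset":[-0.5,0.5,-105],"angular":[0,0,0]}
    - {"offset":[-0.5,0.5,-120],"angular":[0,0,0]}
    - {"offset":[-0.5,0.5,-128],"angular":[0,0,0]}
    - {"offset":[-0.5,0.5,-132],"angular":[0,0,0]}
    - {"offset":[-0.5,0.5,-132],"angular":[0,0,0]}

```text
time: 21.8
eef_pos: [0.5106, 0.1965, 0.2008]
tool_rot: [0.464, -0.533, 0.533, -0.464]
contact_force: [0.9, -0.6, -0.7]
opening: 0.0255
```

```bash
python3 chk.py
```

```text
21.8 [510.6 196.5 200.8] F [ 0.87 -0.56 -0.71] jv 0.0153
tip [488.6 198.1  65.6] rotz err [ 1.e-04  1.e-04 -1.e+00]
```

Emit:
step_arm:
  series:
    - {"offset":[0,0,-2],"angular":[0,0,0]}
    - {"offset":[0,0,-3.5],"angular":[0,0,0]}
    - {"offset":[0,0,-4.5],"angular":[0,0,0]}
    - {"offset":[0,0,-5],"angular":[0,0,0]}
    - {"offset":[0,0,-5],"angular":[0,0,0]}
    - {"offset":[0,0,-5],"angular":[0,0,0]}

```text
time: 22.4
eef_pos: [0.5103, 0.1967, 0.1957]
tool_rot: [-0.464, 0.533, -0.533, 0.465]
contact_force: [-0.4, -0.6, -1.5]
opening: 0.0255
```

```bash
python3 chk.py
```

```text
22.4 [510.3 196.7 195.7] F [-0.41 -0.57 -1.48] jv 0.0018
tip [488.3 198.3  60.5] rotz err [ 1.e-04  1.e-04 -1.e+00]
```

Emit:
step_arm:
  series:
    - {"offset":[0,0,-0.3],"angular":[0,0,0]}
    - {"offset":[0,0,-0.6],"angular":[0,0,0]}
    - {"offset":[0,0,-0.6],"angular":[0,0,0]}

```text
time: 22.7
eef_pos: [0.5103, 0.1967, 0.1952]
tool_rot: [-0.464, 0.533, -0.533, 0.464]
contact_force: [0.2, 0.5, 0.2]
opening: 0.0254
```

```bash
python3 chk.py
```

```text
22.7 [510.3 196.7 195.2] F [0.24 0.53 0.16] jv 0.0023
tip [488.4 198.2  60. ] rotz err [ 0.e+00  1.e-04 -1.e+00]
```

Emit:
step_arm:
  series:
    - {"offset":[0,0,-0.2],"angular":[0,0,0]}
    - {"offset":[0,0,-0.2],"angular":[0,0,0]}

```text
time: 22.9
eef_pos: [0.5104, 0.1967, 0.1952]
tool_rot: [0.464, -0.533, 0.533, -0.465]
contact_force: [-0.9, -1.0, 3.8]
opening: 0.0255
```

Emit:
step_arm:
  series:
    - {"offset":[0,0,0],"angular":[0,0,0]}
    - {"offset":[0,0,0],"angular":[0,0,0]}
    - {"offset":[0,0,0],"angular":[0,0,0]}
    - {"offset":[0,0,0],"angular":[0,0,0]}
    - {"offset":[0,0,0],"angular":[0,0,0]}
    - {"offset":[0,0,0],"angular":[0,0,0]}
    - {"offset":[0,0,0],"angular":[0,0,0]}
    - {"offset":[0,0,0],"angular":[0,0,0]}
  gripper: 0

```text
time: 23.7
eef_pos: [0.5103, 0.1967, 0.1948]
tool_rot: [-0.464, 0.533, -0.533, 0.464]
contact_force: [0.1, -0.7, -0.7]
opening: 0.0852
```

Emit:
step_arm:
  series:
    - {"offset":[0,0,5],"angular":[0,0,0]}
    - {"offset":[0,0,25],"angular":[0,0,0]}
    - {"offset":[0,0,60],"angular":[0,0,0]}
    - {"offset":[0,0,100],"angular":[0,0,0]}
    - {"offset":[0,0,124],"angular":[0,0,0]}
    - {"offset":[0,0,124],"angular":[0,0,0]}
    - {"offset":[0,0,124],"angular":[0,0,0]}
    - {"offset":[0,0,124],"angular":[0,0,0]}

```text
time: 24.5
eef_pos: [0.5094, 0.1965, 0.3177]
tool_rot: [-0.465, 0.534, -0.533, 0.464]
contact_force: [-0.6, -0.1, -1.2]
opening: 0.0852
```

```bash
python3 look.py wf; python3 - <<'E'
from h import *
from rig import *
c=pickle.load(open("wf.pkl","rb"));X=cloud(c,c["T"]);x,y,z=X[...,0],X[...,1],X[...,2];rgb=c["pixels"].astype(int).sum(-1)
near=(abs(x-.511)<.15)&(y>.05)&(y<.35)
m=near&(z>.236)&(z<.25)
P=X[m];print("top",m.sum(),P.mean(0),np.polyfit(P[:,0],P[:,2],1)[0],cv2.minAreaRect(P[:,:2].astype(np.float32)*1000))
m=near&(abs(z-.182)<.006)&(rgb<150)&(abs(y-.195)<.04)
P=X[m];print("bridge",m.sum(),P.mean(0),cv2.minAreaRect(P[:,:2].astype(np.float32)*1000))
for n in ["scene","top"]:
    c=read_camera(n);X=cloud(c);z=X[...,2];m=(z>.235)&(abs(X[...,0]-.51)<.04)&(abs(X[...,1]-.195)<.04)
    print(n,m.sum(),np.median(X[m],0))
    cv2.imwrite(f"pics/{n}_f.png",cv2.cvtColor(c["pixels"],cv2.COLOR_RGB2BGR))
    if n=="scene":
        u,v=proj(c,[.515,.19,.17])[0].astype(int);a=np.clip(c["pixels"][v-60:v+60,u-60:u+60]*1.8,0,255).astype(np.uint8)
        cv2.imwrite("pics/bar_f.png",cv2.cvtColor(cv2.resize(a,None,fx=5,fy=5,interpolation=cv2.INTER_CUBIC),cv2.COLOR_RGB2BGR))
print(sense()["time"])
E
```

```text
24.5 [0.50943713 0.19647644 0.31767839] [[-0.1371, -0.0022, 0.9906], [-0.9906, -0.0005, -0.1371], [0.0008, -1.0, -0.0021]] [-0.56714366 -0.08451309 -1.2403335 ]
top 1196 [0.51028816 0.19583373 0.24113987] -0.002219140529293753 ((510.2518005371094, 194.94325256347656), (30.140037536621094, 25.951454162597656), 82.13260650634766)
bridge 814 [0.51146695 0.19952308 0.18123908] ((510.65496826171875, 195.6865997314453), (32.571197509765625, 51.35844421386719), 82.42908477783203)
scene 2965 [0.53261963 0.17372489 0.51972   ]
top 7579 [0.49666651 0.19165865 0.72707458]
24.65
```

View pics/bar_f.png

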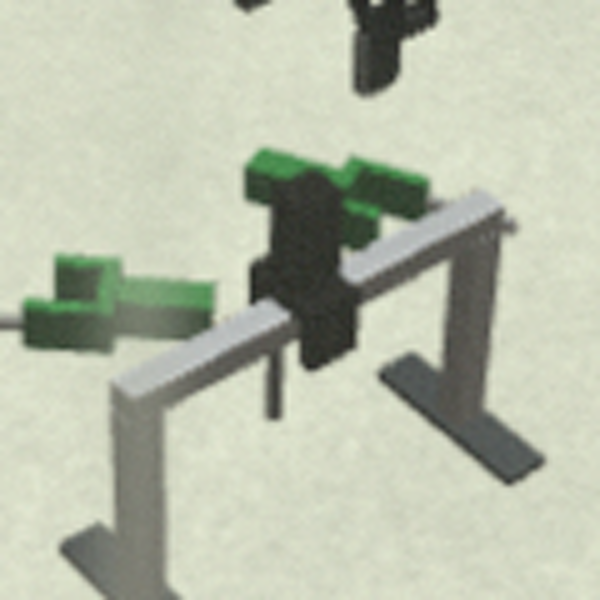

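View pics/scene_f.png

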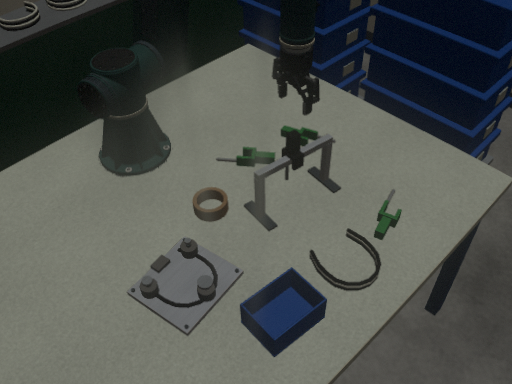

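The close-up shows the probe back over the bar at about (305,270), looking the same as before. In the scene view the gripper is clear of it and nothing else has moved. Its top is at z 0.241, the same as at the start, and its yaw is 82.1°, which matches the bar. I'll hand the job in.

```bash
python3 -c "
from rig import *
print(close_job())"
```

```text
the job is handed in; nothing more can be done
None
```

I took the black probe off the bar and pressed its tip onto the small, medium and large heads in that order. I then hung it back and let go at about 24 s. The job is handed in; no verdict was reported.

- **Presses:** each lasted about 1 s or more, at about 5.2 N (small), 5.3 N (medium) and 4.4 N (large). The wrist force reading is noisy by about 0.8 N, so the large head may have had slightly under 5 N. The highest contact force I read was about 6 N, when the gripper first closed on the probe.
- **Centring:** the tip's computed position was within about 0.5 mm of the measured head centres, and the scene camera agreed on the small head. The cameras differ from each other by 2–3 mm, so that is the real uncertainty.
- **Hanging:** the probe's top is at z 0.241, the same as before, with a tilt of about 0.002. Its yaw is 82.1° against the bar's 82.0°. It sits within about 1 mm of where it started.
- **Bystanders:** the gripper is open and clear of everything. The headbands, tape roll and tote look unmoved.
- **Failed check:** in the last look, my measurement of the probe's height from the scene and top cameras picked up the arm instead and was useless. I relied on the wrist camera and the pictures.

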